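# Unpin a bottle tumbler, park the pin and tumble the bottle once

### The job

The capped bottle is clamped in a small hand-cranked tumbler whose cradle is locked by a leaning pin. Draw the pin out and park it upright in the open side notch of the little stand beside the tumbler, collar resting on the stand's top, and let go of it; then crank the cradle over until the bottle is fully upside down, and crank it back until the bottle is fully upright again, leaving the pin parked. Do not drop the pin on the bench, and leave the other things where they are.

Things in the scene. Friction and masses are not known exactly. Their poses are not given: they have to be found in the camera images.
- tumbler: fixed tumbler: base plate 165 x 150 x 12 mm, two upright posts (y = +-52 mm, up to z = 152 mm) that carry the cradle. Origin on the bench under the axle; the locking pin is on the -x side; y runs along the axle towards the crank; z up. A steel block low on the -x side, at y = 0, holds the pin's blind bore, 28 mm deep, leaning 26 degrees from vertical with its upper end towards -x.
- axle (a point): centre of the cradle, on the axle: 135 mm above the bench; the axle runs along the tumbler's y. The cradle with the bottle (upright: x +-35 mm, y +-37 mm) reaches 66 mm above and 56 mm below this point.
- cradle (a joint): turn of the cradle about the axle: 0 = bottle upright (stop, pinned at the start), pi = bottle upside down (stop). Turning carries the crank grip from the -x side up over the top to the +x side. It stays where it is left; about 2 N at the grip moves it.
- crank_grip (a point): point on the crank's black round grip (16 mm thick, 48 mm long, parallel to the axle, free to spin; this point is 20 mm from its outer end). It lies 55 mm from the axle and 100 mm along tumbler +y from the cradle's centre; at joint 0 it stands level with the axle on the -x side.
- pin: loose steel locking pin; origin at its tip, z towards its head. Shank 10 mm thick, 48.5 mm long; collar 20 mm wide, 4 mm thick; above it a flat tab 26 (pin x) x 14 (pin y) x 34 mm, top at z = 86.5 mm. At the start it leans 26 degrees, head towards tumbler -x, through a 14 mm hole in the cradle's ear into the bore; pin y is parallel to tumbler y. Drawn 50 mm along its axis it is free.
- pin_grip (a point): point on the pin's axis to grip, 74 mm above the tip, 12.5 mm below the tab's top; grip across the 14 mm (pin y). The cradle rises close behind the pinned pin, so the hand must lean with the pin.
- pin_collar (a point): centre of the underside of the pin's collar, 48.5 mm above the tip
- pin_stand: fixed little stand: foot 70 x 60 mm, a column on the +x side, and an aluminium block 30 mm thick whose top is 100 mm above the bench. An upright notch 14 mm wide goes through the block's whole thickness and is open on its -x side, with a flared mouth. Origin on the bench under the notch; x points from the mouth into the notch, z up.
- notch (a point): seat in the notch on the level of the block's top face, 100 mm above the bench, midway across; the notch's blind end lies 7 mm beyond it (+x), the mouth 23 mm before it (-x). Parked, the collar's underside centre is at or near this point and the pin hangs upright.
- petri_dish: bystander: flat clear covered dish, 89 mm across, 15 mm high, origin under its centre
- tape_roll: bystander: roll of tape, 68 mm across, 19 mm high, lying flat, origin under its centre
- vial: bystander: small capped vial, 22 mm wide, 49 mm tall, standing, origin under its centre
- marker: bystander: marker pen, 137 mm long, 15 mm thick, lying flat, origin under its centre
- well_plate: bystander: flat well plate, 86 x 128 x 15 mm, origin under its centre
Things that resemble listed ones, but are neither listed nor needed, are in the scene too. What is shaped like the pin_stand but green is not meant. Of the things that look like the pin, the smaller one is meant.

How it is judged:
On the way, in this order (a step that is already met when the one before it is completed fails the run):
1. the pin is parked upright in the notch, collar on the block, and let go (horizontal distance between pin_collar and notch below 0.01 m and z of pin_collar in the frame of notch between -0.004 and 0.004 m and angle between pin's own z axis and vertical below 0.12 rad and linear speed of pin below 0.02 m/s and contact force between the fingers and pin below 0.05 N), for 0.2 s.
2. the cradle is turned over until the bottle is upside down (within 15 degrees), the pin parked (horizontal distance between pin_collar and notch below 0.01 m and z of pin_collar in the frame of notch between -0.004 and 0.004 m and angle between pin's own z axis and vertical below 0.12 rad and linear speed of pin below 0.02 m/s and value of joint cradle above 2.88 rad), for 0.1 s.
At the end, for the whole second after the job is handed in: The bottle is upright again (cradle within 8 degrees of its stop) and at rest; the pin stands upright (within 7 degrees) in the notch, its collar's centre within 10 mm sideways and 4 mm in height of the notch point, at rest and released (all of step 1 and value of joint cradle below 0.14 rad and velocity of joint cradle between -0.1 and 0.1 rad/s); the robot touches nothing.
It fails at once if the pin is dropped or laid on the bench (height (world z) of pin below 0.018 m).
It fails at once if another thing is moved by more than 30 mm (distance of any of petri_dish, tape_roll, vial, marker, well_plate from where it was at the start of the episode above 0.03 m).
It also fails if it takes over 72 s, if anything falls off the work surface, if the arm or the gripper's body presses on something with over 40 N, if the wrist force passes 120 N, or if a joint passes its speed limit or range.

### The arm

A 7-joint arm with a two-finger parallel gripper is mounted at the origin on a cart in front of the work surface, level with it; the furniture and walls round the work are solid. World frame = base frame: x ahead of the robot, y to its left, z up, the work surface at z = 0. Lengths are in m, angles in rad, forces in N, time in s.
With the tool pointing down it reaches from about 0.425 to 0.875 m from the base axis. Payload 4.7 kg.
Tool frame: the origin (TCP) lies midway between the tips of the shut fingers; the grasp point (between the pads) lies 19 mm behind it; z points along the fingers, x is the direction in which the jaws open and shut, and the axes are right-handed (so a half turn about z gives the same grasp; the last joint's range is limited). The gripper opens to 87 mm and grips with 3 to 60 N. Pads are 19 mm wide; open, the fingers measure 117 mm over their backs; the gripper's body (75 mm by 190 mm) begins 51 mm behind the grasp point.
Start: joints at [1.353, 0.321, -0.07, 1.45, 0.023, 1.371, -0.057], TCP at [0.149, -0.633, 0.223] pointing down, gripper open.
Joint ranges: [-2.86, 2.86], [-0.3, 2.09], [-1.38, 1.24], [0.06, 2.45], [-1.56, 4.7], [0.09, 2.05], [-2.69, 2.69]. Speed limits (rad/s): [2.57, 2.57, 3.14, 3.14, 3.14, 3.14, 3.14].

### API

Orientations are given as a rotation vector (axis times angle).
In Python, from bench import get_state, eyes, ticket gives the robot as it stands.
- The arm moves only by the tool carry_out, never from a script. Its argument "motion" is a list of rows, each a list of 2 entries, a list of its own where there are three numbers: the shift along the world's x, y, z in m, then the turn about the world's z in rad. A call has 1 to 20 rows; each row is the pose to reach, as a shift and turn from the pose commanded when the call began; what a row does not reach only later rows make up. A row lasts 1/10 s, in which the tool goes at most 50 mm and 8.59 degrees, less where a joint would pass 70% of its speed; a pose out of reach is approached as far as the arm can. A call with a gripper value outside its range is refused whole. "grip" is the gripper command: -1 is fully open, 1 is shut, values between are in proportion, set as the call begins (left out, the last holds). The fingers move at their own pace and stop on an object; "squeeze" is the grip in N (left out, the last holds). Time passes only in rows, so rows that repeat a pose let the fingers close. It gives the time, the measured TCP pose, the force and the opening at its end, in the units of the state.
- get_state(): the state, without advancing time (a new reading comes with each control period).
- eyes.get_image(name): name is "scene" or "top"; returns a dict with "pixels" (400x640x3 uint8, blue, green, red), "mtx" (3x3 intrinsics, pixels), "extrinsics" (4x4, takes a point from camera to world coordinates). Camera axes: x right, y down, z forward; pixel columns grow to the right and rows downward; lengths in m; the calibration is good to about 2 mm. A picture is of the moment at which its call begins. There is no depth.
- ticket.close_job(): hands the job in, once; it reports no verdict.
The state is a dict: "time": time; "joint_positions": joint angles; "qd": joint speeds; "joint_torque": joint torques, N m; "position": TCP position; "tool_rot": TCP orientation; "ft_force": force on the tool from outside, world axes, zero at the start; "torque": the same for the moment, N m; "grip_width": opening from 0.0 (shut) to 1.0 (fully open).
Only numpy, scipy, OpenCV 4.12 (cv2) and the standard library are available. Lean on these libraries where they do the work, as an engineer would, in place of code of your own. Each camera call takes 0.05 s, during which the arm holds its last target. There are 200 camera calls.

## Working session

There is one attempt and no reset: what is moved stays moved. The work goes in short steps, Python scripts to look and compute and a tool call to move; the robot and the scene stay as the last step left them, time stands still between calls to the robot, and variables do not carry over. Pictures are saved under pics/ and viewed, about 8 in all and at most 12, crops included, and the job is handed in when it is done.

Besides the shell and the picture viewer there is one more tool, called after "Request:" as name([rows], argument=value, ...), one row to a line, values as JSON. carry_out: Moves the arm, as the interface text tells. Its arguments: {"type":"object","properties":{"motion":{"type":"array","items":{"type":"array"}},"grip":{"type":"number"},"squeeze":{"type":"number"}},"required":["motion"]}

```bash
mkdir -p pics; ls
python3 - <<'E'
from bench import get_state, eyes
import cv2,numpy as np
print(get_state())
for n in("scene","top"):
    d=eyes.get_image(n);cv2.imwrite(f"pics/{n}0.png",d["pixels"]);np.savez(f"{n}.npz",K=d["mtx"],T=d["extrinsics"])
    print(n,d["mtx"],d["extrinsics"])
E
```

```text
pics
{'time': 0.0, 'joint_positions': array([ 1.35312117,  0.3218258 , -0.07004244,  1.45168925,  0.0226101 ,
        1.37075097, -0.05688412]), 'qd': array([-9.38125654e-04, -2.29472711e-03, -1.71319426e-03,  1.57317693e-03,
        9.80711489e-05,  1.09607145e-03,  6.63463347e-04]), 'joint_torque': array([-3.20541330e-04, -4.91287959e+01, -4.04500030e-01, -3.12523377e+01,
       -6.39862963e-02,  4.37174260e-02,  1.90245300e-04]), 'position': array([ 0.14910635, -0.63210802,  0.22145219]), 'tool_rot': array([-2.46256768e+00,  1.94900127e+00,  2.43589264e-03]), 'ft_force': array([ 0.32458386, -0.38580678,  0.09989946]), 'torque': array([ 0.01469539, -0.01174584,  0.01718991]), 'grip_width': 0.9989302524004242}
scene [[472.04180108   0.         319.27159218]
 [  0.         472.04180108 198.03925091]
 [  0.           0.           1.        ]] [[-0.82606877 -0.44023078  0.35186255  0.20623667]
 [-0.56352588  0.63747909 -0.52541317  0.52926651]
 [ 0.00699803 -0.63231106 -0.774683    0.90420048]
 [ 0.          0.          0.          1.        ]]
top [[468.29922194   0.         313.62718564]
 [  0.         468.29922194 198.94622442]
 [  0.           0.           1.        ]] [[-2.06866550e-02 -9.80273384e-01  1.96560820e-01  3.43234534e-01]
 [-9.99775942e-01  2.11649621e-02  3.32869361e-04  3.76263689e-03]
 [-4.48650528e-03 -1.96509893e-01 -9.80491577e-01  1.26887835e+00]
 [ 0.00000000e+00  0.00000000e+00  0.00000000e+00  1.00000000e+00]]
```

View pics/scene0.png

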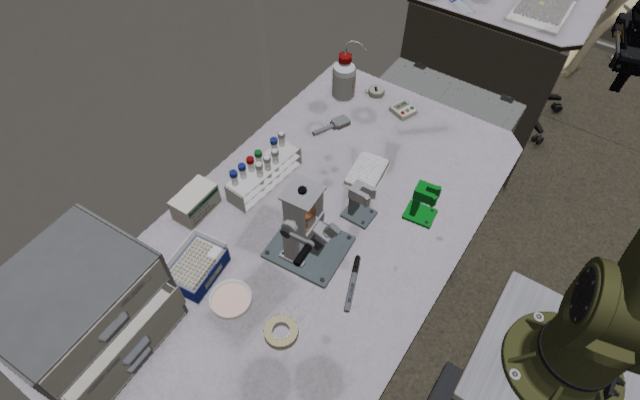

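View pics/top0.png

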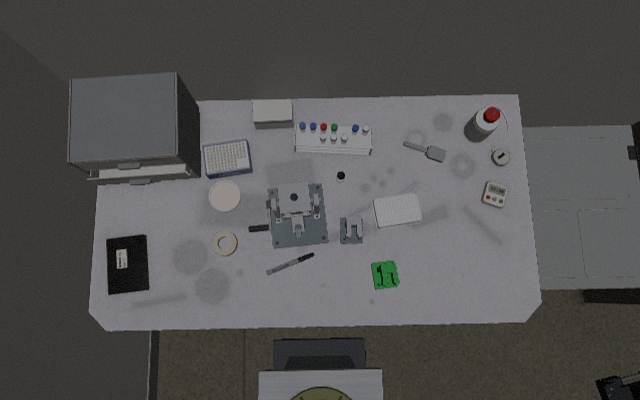

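Run:
```python
import cv2
a=cv2.imread("pics/top0.png")[170:300,230:430]
cv2.imwrite("pics/topc.png",cv2.resize(a,None,fx=4,fy=4,interpolation=cv2.INTER_CUBIC))
a=cv2.imread("pics/scene0.png")[170:295,250:450]
cv2.imwrite("pics/scenec.png",cv2.resize(a,None,fx=4,fy=4,interpolation=cv2.INTER_CUBIC))
```

```text
(no output)
```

View pics/topc.png

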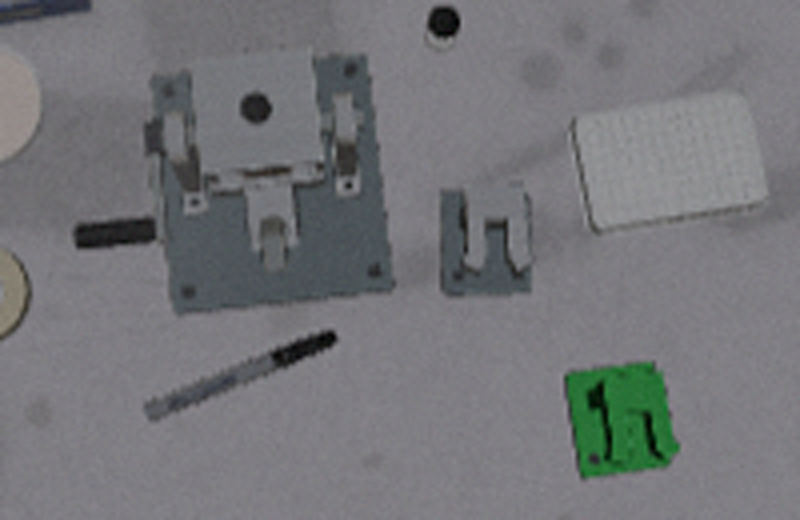

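View pics/scenec.png

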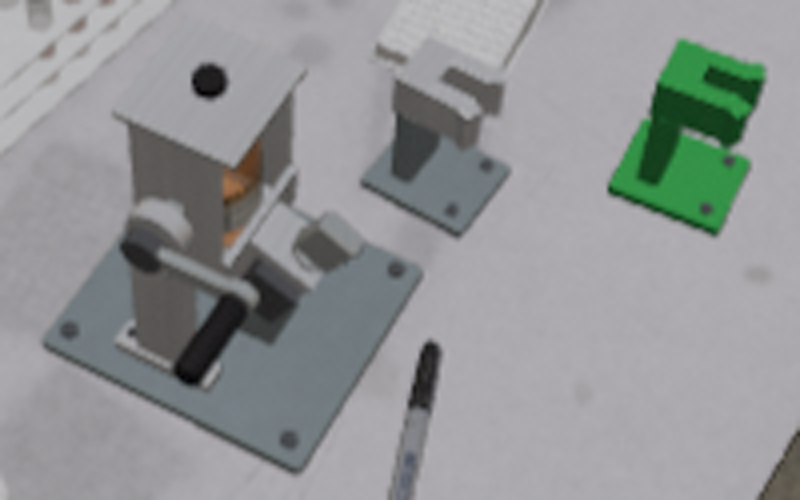

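```bash
cat > h.py <<'E'
import numpy as np,cv2
C={n:(lambda d:(d["K"],d["T"]))(np.load(f"{n}.npz")) for n in("scene","top")}
def unp(n,u,v,z):
    K,T=C[n]; d=T[:3,:3]@np.linalg.inv(K)@[u,v,1]; o=T[:3,3]; return o+d*(z-o[2])/d[2]
def proj(n,P):
    K,T=C[n]; q=(np.atleast_2d(P)-T[:3,3])@T[:3,:3]@K.T; return q[:,:2]/q[:,2:]
def tri(a,b):
    A=[];B=[]
    for n,p in(("top",a),("scene",b)):
        K,T=C[n]; d=T[:3,:3]@np.linalg.inv(K)@[*p,1]; d/=np.linalg.norm(d); M=np.eye(3)-np.outer(d,d);A.append(M);B.append(M@T[:3,3])
    return np.linalg.lstsq(np.vstack(A),np.hstack(B),rcond=None)[0]
tc=lambda x,y:(230+x/4,170+y/4)   # top crop -> full
sc=lambda x,y:(250+x/4,170+y/4)
E
python3 - <<'E'
from h import *
np.set_printoptions(precision=4,suppress=True)
for p in[(152,75),(368,55),(178,313),(393,290)]: print("plate top",unp("top",*tc(*p),.012))
for p in[(45,340),(298,465),(422,268)]: print("plate scn",unp("scene",*sc(*p),.012))
print("knob",tri(tc(256,108),sc(209,80)))
print("grip outer end",tri(tc(77,236),sc(190,370)),"inner",tri(tc(155,231),sc(243,293)))
print("tab top",tri(tc(274,258),sc(347,243)))
for p in[(440,190),(530,190),(441,293),(530,292)]: print("foot",unp("top",*tc(*p),.01))
for p in[(362,182),(460,233),(510,170)]: print("foot scn",unp("scene",*sc(*p),.01))
print("notch end/mouth L/R top",[unp("top",*tc(*p),.1) for p in[(497,222),(483,265),(512,265)]])
E
```

```text
plate top [0.6265 0.1291 0.012 ]
plate top [ 0.6374 -0.0198  0.012 ]
plate top [0.4626 0.1119 0.012 ]
plate top [ 0.475  -0.0326  0.012 ]
plate scn [0.6255 0.1321 0.012 ]
plate scn [0.4665 0.117  0.012 ]
plate scn [ 0.4785 -0.0279  0.012 ]
knob [0.5655 0.0505 0.1957]
grip outer end [0.4991 0.1624 0.1382] inner [0.5012 0.1148 0.1424]
tab top [0.4865 0.0438 0.1133]
foot [ 0.5426 -0.0664  0.01  ]
foot [ 0.5413 -0.1276  0.01  ]
foot [ 0.4725 -0.0649  0.01  ]
foot [ 0.4719 -0.1247  0.01  ]
foot scn [ 0.5407 -0.0616  0.01  ]
foot scn [ 0.4738 -0.0627  0.01  ]
foot scn [ 0.4728 -0.1194  0.01  ]
notch end/mouth L/R top [array([ 0.5072, -0.0966,  0.1   ]), array([ 0.4803, -0.0868,  0.1   ]), array([ 0.4799, -0.105 ,  0.1   ])]
```

Request:
carry_out([
  [[0.03,0.03,0.03],0],
  [[0.07,0.06,0.06],0],
  [[0.11,0.09,0.08],0],
  [[0.15,0.12,0.08],0],
  [[0.19,0.15,0.08],0],
  [[0.22,0.18,0.08],-0.02],
  [[0.25,0.22,0.08],-0.04],
  [[0.27,0.26,0.08],-0.06],
  [[0.28,0.3,0.08],-0.08],
  [[0.29,0.34,0.08],-0.1],
  [[0.3,0.38,0.08],-0.12],
  [[0.305,0.42,0.08],-0.14],
  [[0.31,0.46,0.08],-0.145],
  [[0.31,0.5,0.08],-0.145],
  [[0.31,0.52,0.08],-0.145],
  [[0.31,0.54,0.08],-0.145],
  [[0.31,0.54,0.08],-0.145],
], grip=-1)

```text
time: 1.8
position: [0.4594, -0.0895, 0.3026]
tool_rot: [-2.321, 2.117, 0.0]
ft_force: [0.3, 0.5, -0.6]
grip_width: 1.003
```

```bash
cat >> h.py <<'E'
def R(a): return np.array([[np.cos(a),-np.sin(a),0],[np.sin(a),np.cos(a),0],[0,0,1]])
def box(x0,x1,y0,y1,z0,z1):
    P=np.array([[x,y,z] for x in(x0,x1) for y in(y0,y1) for z in(z0,z1)],float)
    return [(P[i],P[j]) for i in range(8) for j in range(i) if bin(i^j).count('1')==1]
def draw(im,n,segs,o,a,col,s,off):
    for p,q in segs:
        u=(proj(n,np.array([p,q])@R(a).T+o)-off+.5)*s-.5
        cv2.line(im,*[tuple(int(round(v*16)) for v in w) for w in u],col,1,cv2.LINE_AA,4)
def pinsegs(x,z):  # pin with tab-top at tumbler (x,z)
    c,s=np.cos(np.radians(26)),np.sin(np.radians(26))
    M=np.array([[c,0,-s],[0,1,0],[s,0,c]])
    return [tuple(np.array([x,0,z])+M@(v-[0,0,.0865]) for v in e) for e in box(-.013,.013,-.007,.007,.0525,.0865)]
E
python3 - <<'E'
from h import *
TO=np.array([.5645,.050,0]);ta=.086;SO=np.array([.501,-.0945,0]);sa=-.01
out=[]
for n,off in(("top",(240,175)),("scene",(255,170))):
    im=cv2.imread(f"pics/{n}0.png")[off[1]:off[1]+75 if n=="top" else off[1]+125,off[0]:off[0]+133]
    s=6 if n=="top" else 4
    im=cv2.resize(im,None,fx=s,fy=s,interpolation=cv2.INTER_CUBIC)
    off=np.array(off)
    draw(im,n,box(-.0955,.0695,-.075,.075,.012,.012),TO,ta,(0,0,255),s,off)
    draw(im,n,box(-.063,-.047,.072,.12,.127,.143),TO,ta,(255,0,0),s,off)
    draw(im,n,pinsegs(-.078,.113),TO,ta,(0,255,255),s,off)
    draw(im,n,[((-.023,y,.1),(.007,y,.1)) for y in(-.007,.007)]+[((.007,-.007,.1),(.007,.007,.1))],SO,sa,(0,255,0),s,off)
    draw(im,n,box(-.028,.042,-.03,.03,.01,.01),SO,sa,(0,0,255),s,off)
    cv2.imwrite(f"pics/ov_{n}.png",im); print(im.shape)
E
```

```text
(450, 798, 3)
(500, 532, 3)
```

View pics/ov_top.png

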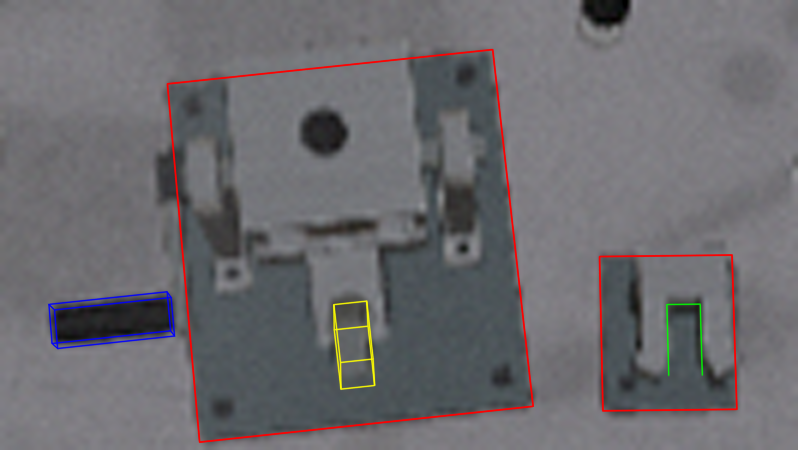

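View pics/ov_scene.png

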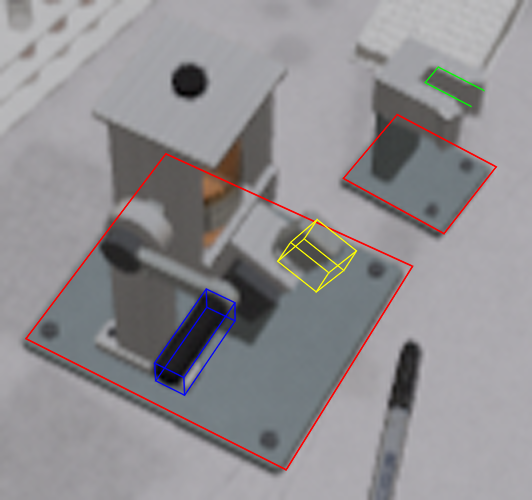

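Run:
```python
from h import *
TO=np.array([.5645,.050,0]);ta=.086
o=[]
for n,off in(("top",(285,215)),("scene",(313,212))):
    im=cv2.imread(f"pics/{n}0.png")[off[1]:off[1]+33,off[0]:off[0]+33]
    im=cv2.resize(im,None,fx=12,fy=12,interpolation=cv2.INTER_CUBIC)
    im=cv2.convertScaleAbs(im,alpha=1.6,beta=-60)
    draw(im,n,pinsegs(-.072,.109),TO,ta,(0,255,255),12,np.array(off))
    o.append(im)
cv2.imwrite("pics/tab.png",np.hstack(o))
g=lambda x,z:(TO+R(ta)@[x,0,z])
for n in C: print(n,proj(n,g(-.062,.109))-proj(n,g(-.072,.109)),proj(n,g(-.072,.119))-proj(n,g(-.072,.109)))
```

```text
scene [[-4.26672689 -1.96071466]] [[ 0.15643013 -2.8334355 ]]
top [[-0.40119719 -3.96174465]] [[-0.14721516 -0.51585158]]
```

View pics/tab.png

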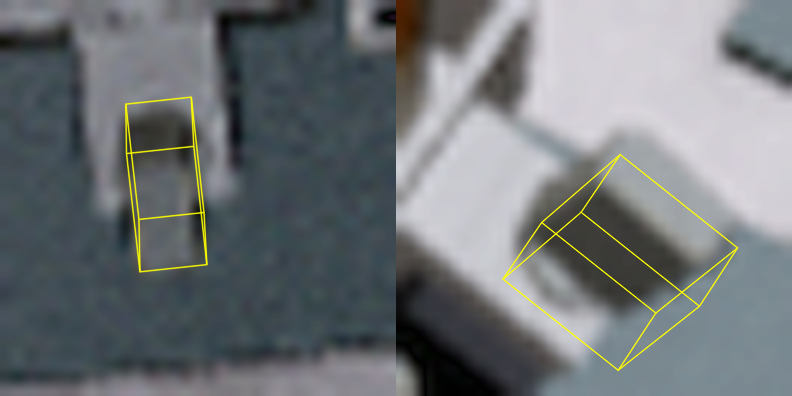

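Request:
carry_out([
  [[0.0,0.03,0],0],
  [[0.0,0.07,0],0],
  [[0.01,0.1,0],0],
  [[0.02,0.12,0],0],
  [[0.025,0.133,-0.02],-0.006],
  [[0.027,0.134,-0.05],-0.006],
  [[0.027,0.134,-0.08],-0.006],
  [[0.027,0.134,-0.11],-0.006],
  [[0.027,0.134,-0.12],-0.006],
  [[0.027,0.134,-0.12],-0.006],
  [[0.027,0.134,-0.12],-0.006],
], grip=-0.2)

```text
time: 2.9
position: [0.4872, 0.0409, 0.1837]
tool_rot: [-2.308, 2.13, -0.002]
ft_force: [0.5, 0.1, 1.6]
grip_width: 0.602
```

Request:
carry_out([
  [[-0.001,0.0035,-0.02],0],
  [[-0.001,0.0035,-0.045],0],
  [[-0.001,0.0035,-0.065],0],
  [[-0.001,0.0035,-0.08],0],
  [[-0.001,0.0035,-0.088],0],
  [[-0.001,0.0035,-0.094],0],
  [[-0.001,0.0035,-0.094],0],
  [[-0.001,0.0035,-0.094],0],
])

```text
time: 3.7
position: [0.4861, 0.0449, 0.0895]
tool_rot: [-2.309, 2.129, -0.002]
ft_force: [-0.1, 1.1, -0.6]
grip_width: 0.6
```

Run:
```python
from h import *
from bench import eyes,get_state
s=get_state();print(s["position"],s["ft_force"])
o=[]
for n,off in(("top",(250,185)),("scene",(270,170))):
    im=eyes.get_image(n)["pixels"];cv2.imwrite(f"pics/{n}1.png",im)
    o.append(cv2.resize(im[off[1]:off[1]+100,off[0]:off[0]+80],None,fx=5,fy=5,interpolation=cv2.INTER_CUBIC))
cv2.imwrite("pics/g1.png",cv2.convertScaleAbs(np.hstack(o),alpha=1.4))
```

```text
[0.4860612  0.04485929 0.08948169] [-0.06104174  1.05768074 -0.62323136]
```

View pics/g1.png

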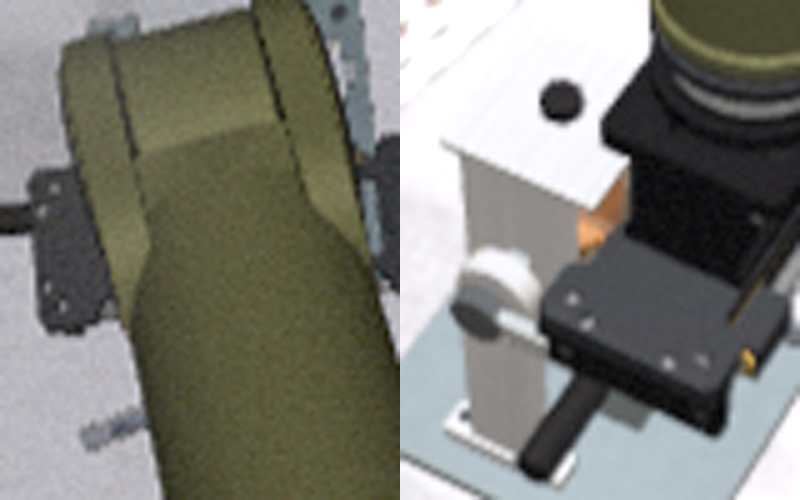

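Request:
carry_out([
  [[0,0,0],0],
  [[0,0,0],0],
  [[0,0,0],0],
  [[0,0,0],0],
  [[0,0,0],0],
  [[0,0,0],0],
  [[0,0,0],0],
  [[0,0,0],0],
], grip=1, squeeze=30)

```text
time: 4.6
position: [0.4853, 0.0449, 0.0886]
tool_rot: [2.309, -2.13, 0.0]
ft_force: [0.6, 0.3, 0.2]
grip_width: 0.156
```

Request:
carry_out([
  [[-0.0013,-0.0001,0.0027],0],
  [[-0.0026,-0.0002,0.0054],0],
  [[-0.0044,-0.0004,0.009],0],
  [[-0.0066,-0.0006,0.0135],0],
  [[-0.0087,-0.0008,0.018],0],
  [[-0.0109,-0.0009,0.0225],0],
  [[-0.0109,-0.0009,0.0225],0],
])

```text
time: 5.3
position: [0.4742, 0.0439, 0.1117]
tool_rot: [2.309, -2.13, 0.001]
ft_force: [-0.7, 0.8, 0.1]
grip_width: 0.157
```

Request:
carry_out([
  [[-0.0022,-0.0002,0.0045],0],
  [[-0.0044,-0.0004,0.009],0],
  [[-0.0066,-0.0006,0.0135],0],
  [[-0.0087,-0.0008,0.018],0],
  [[-0.0109,-0.0009,0.0225],0],
  [[-0.0131,-0.0011,0.027],0],
  [[-0.0153,-0.0013,0.0315],0],
  [[-0.0175,-0.0015,0.036],0],
  [[-0.0196,-0.0017,0.0405],0],
  [[-0.0196,-0.0017,0.08],0],
  [[-0.0196,-0.0017,0.1],0],
  [[-0.0196,-0.0017,0.1],0],
])

```text
time: 6.5
position: [0.4568, 0.0425, 0.2143]
tool_rot: [-2.307, 2.128, -0.008]
ft_force: [1.3, 1.1, -0.3]
grip_width: 0.156
```

Run:
```python
from h import *
from bench import eyes,get_state
s=get_state();print(s["position"],s["ft_force"],s["grip_width"])
o=[]
for n in("top","scene"):
    im=eyes.get_image(n)["pixels"];cv2.imwrite(f"pics/{n}2.png",im)
    u=proj(n,s["position"])[0].astype(int);print(u)
    u=u-[40,40]
    o.append(cv2.resize(im[u[1]:u[1]+80,u[0]:u[0]+80],None,fx=5,fy=5,interpolation=cv2.INTER_CUBIC))
cv2.imwrite("pics/g2.png",cv2.convertScaleAbs(np.hstack(o),alpha=1.5))
```

```text
[0.45680134 0.04247737 0.21428153] [ 1.2660983   1.13016652 -0.30292051] 0.15644020454251176
[297 241]
[352 206]
```

View pics/g2.png

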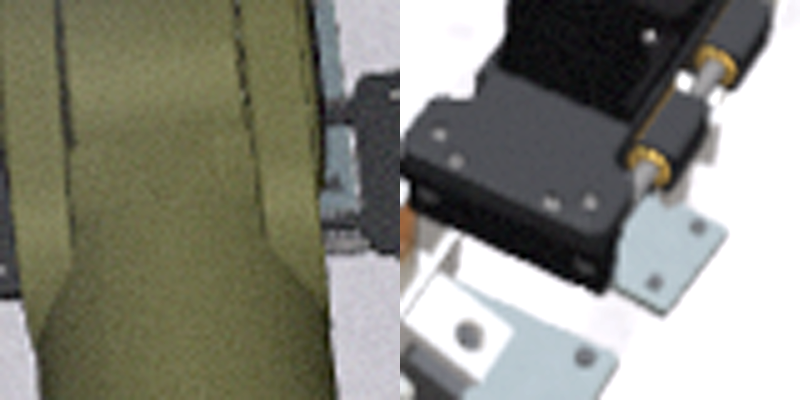

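Request:
carry_out([
  [[-0.005,-0.015,0],0],
  [[-0.01,-0.035,0],-0.02],
  [[-0.015,-0.06,0],-0.04],
  [[-0.02,-0.085,0],-0.06],
  [[-0.025,-0.11,0],-0.08],
  [[-0.027,-0.13,0],-0.09],
  [[-0.027,-0.137,0],-0.09],
  [[-0.027,-0.137,-0.02],-0.09],
  [[-0.027,-0.137,-0.045],-0.09],
  [[-0.027,-0.137,-0.06],-0.09],
  [[-0.027,-0.137,-0.06],-0.09],
  [[-0.027,-0.137,-0.06],-0.09],
])

```text
time: 7.8
position: [0.4277, -0.094, 0.1508]
tool_rot: [2.212, -2.23, -0.002]
ft_force: [-0.0, 0.4, -0.5]
grip_width: 0.152
```

Run:
```python
from h import *
from bench import eyes,get_state
s=get_state();print(s["position"],s["tool_rot"],s["grip_width"],s["joint_positions"])
o=[]
for n in("top","scene"):
    im=eyes.get_image(n)["pixels"];cv2.imwrite(f"pics/{n}3.png",im)
    u=proj(n,[.48,-.0945,.1])[0].astype(int);print(u)
    u=u-[40,40]
    o.append(cv2.resize(im[u[1]:u[1]+80,u[0]:u[0]+80],None,fx=5,fy=5,interpolation=cv2.INTER_CUBIC))
cv2.imwrite("pics/g3.png",cv2.convertScaleAbs(np.hstack(o),alpha=1.4))
```

```text
[ 0.42767896 -0.09397528  0.15082888] [ 2.21236362e+00 -2.23024191e+00 -1.96083105e-03] 0.15189417991133086 [ 0.7331084  -0.06894921 -0.55056416  2.02402431 -0.03964679  1.1777564
 -1.38000826]
[353 236]
[373 193]
```

View pics/g3.png

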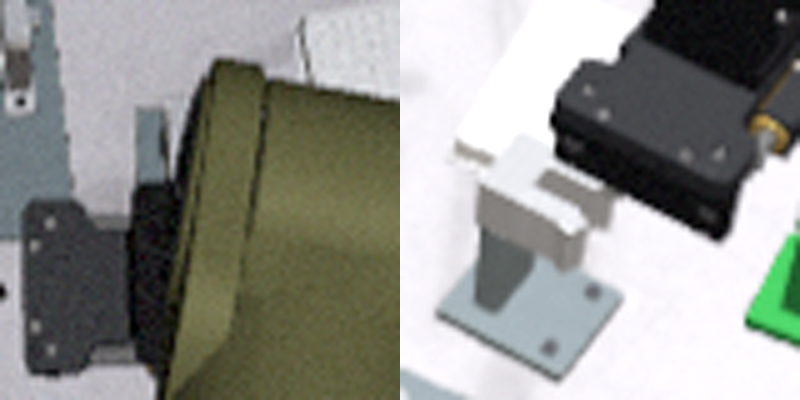

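Run:
```python
from h import *
P=np.array([.4277,-.094,.1698])
u0=proj("scene",[.48,-.0945,.1])[0].astype(int)-40
f=lambda p:((proj("scene",p)-u0)*5+[400,0]).round().astype(int)
piv=P+[.004,0,0]
for L in(26,15,0,-15,-25):
    a=np.radians(L); ax=np.array([-np.sin(a),0,np.cos(a)]); tx=np.array([np.cos(a),0,np.sin(a)])
    tip=piv+.0084*tx-.0768*ax; col=tip+.0485*ax
    print(L,tip.round(4),f(tip),f(tip+.02*ax),f(col))
```

```text
26 [ 0.4729 -0.094   0.1045] [[616 205]] [[637 187]] [[669 161]]
15 [ 0.4597 -0.094   0.0978] [[640 227]] [[655 205]] [[678 171]]
0 [ 0.4401 -0.094   0.093 ] [[678 254]] [[683 225]] [[692 183]]
-15 [ 0.4199 -0.094   0.0934] [[718 274]] [[714 241]] [[707 192]]
-25 [ 0.4069 -0.094   0.0966] [[746 283]] [[735 248]] [[718 197]]
```

Run:
```python
from h import *
u0=proj("scene",[.48,-.0945,.1])[0].astype(int)-40
a=cv2.imread("pics/scene0.png",0).astype(int);b=cv2.imread("pics/scene3.png",0).astype(int)
x,y=u0+[38,30]; print("crop origin x=%d y=%d"%(400+38*5,150))
print(b[y:y+26,x:x+32]);print((b-a)[y:y+26,x:x+32])
```

```text
crop origin x=590 y=150
[[  7   5   9   9  13   8  17  21  19  19  17  21  28  37  47  49  53  54
   78  77  59  48  52  52  58  83  85  48  52  52  52  51]
 [ 11  11  13  11  11  10  11  14  13  17  21  20  21  21  28  36  46  55
   79  82  66  50  53  54  66  85  76  53  53  55  50  47]
 [ 16   9   8  11   7  10  13   7  12  17  19  20  23  19  18  23  25  40
   54  67  57  54  55  53  54  60  60  51  52  52  49  39]
 [ 14  13   8  12   8  10  14   9   8  10   9  16  20  16  15  20  19  22
   29  43  49  57  55  57  56  55  52  53  51  50  37  29]
 [  7  13   6   9  14  12   8   9  11   2   8  11   9  15  16  18  24  23
   22  22  32  44  49  57  59  55  52  53  51  42  29  49]
 [ 93  36   9  10  12  10   4  10   7  11  11  11  11  12  11  18  18  18
   21  22  24  22  30  45  50  48  50  51  42  29  40  88]
 [156 129  91  16   8   9  10   9  13   6  14  12   6   6  11  11  13  15
   20  20  21  21  20  22  29  33  38  35  26  27  87 151]
 [154 147 111  63  44  20   9   9   7  12  11   8   7  11   5   7   8  11
   12  15  20  21  19  20  20  23  21  23  21  27 112 179]
 [ 96 101  8
[... 6025 characters left out ...]
  9    9
    10    9    9    8]
 [   9    9    9    9    9   10    9    9    9   10    8    9    8   10
    10   10    8   10    9    9    9    9   10    9   10    9   10    9
     9   10    9   10]
 [   9    9   10    9   10   10    9    9    9    9   10    9   10    9
     8    9    9    9    9    9   11    9    9    9    9    9    9   10
     9    9    9    9]
 [   9   10    9   10    9   11    9   10    9    9   10    9    9   10
     9    9   10   10    9    9    9    9   10    8    9   10   10    9
     9    9    9    9]
 [   9   10    9   10   10    9   10    9    9   10    9   10    9   10
     8    9   10   10   10    9    9    8   10    9    8    9    9    9
     8    9   10    9]]
```

Request:
carry_out([
  [[0,0,-0.015],0],
  [[0,0,-0.03],0],
  [[0,0,-0.04],0],
  [[0,0,-0.042],0],
  [[0,0,-0.042],0],
  [[0.004,0,-0.042],0],
  [[0.008,0,-0.042],0],
  [[0.012,0,-0.042],0],
  [[0.016,0,-0.042],0],
  [[0.02,0,-0.042],0],
  [[0.024,0,-0.042],0],
  [[0.024,0,-0.042],0],
])

```text
time: 9.1
position: [0.4524, -0.0946, 0.1091]
tool_rot: [-2.211, 2.231, 0.0]
ft_force: [0.1, -0.1, 0.3]
grip_width: 0.152
```

Request:
carry_out([
  [[0.003,0,0],0],
  [[0.006,0,0],0],
  [[0.009,0,0],0],
  [[0.012,0,0],0],
  [[0.015,0,0],0],
  [[0.018,0,0],0],
  [[0.018,0,0],0],
], squeeze=5)

```text
time: 9.8
position: [0.4702, -0.0947, 0.1091]
tool_rot: [-2.211, 2.231, -0.0]
ft_force: [-0.6, 0.5, -1.3]
grip_width: 0.155
```

Request:
carry_out([
  [[0.003,0,0],0],
  [[0.006,0,0],0],
  [[0.009,0,0],0],
  [[0.012,0,0],0],
  [[0.015,0,0],0],
  [[0.017,0,0],0],
  [[0.018,0,0],0],
  [[0.018,0,0],0],
])

```text
time: 10.6
position: [0.488, -0.0947, 0.1091]
tool_rot: [-2.211, 2.231, -0.0]
ft_force: [-0.1, -0.1, -0.0]
grip_width: 0.156
```

Run:
```python
from h import *
from bench import eyes,get_state
s=get_state();print(s["position"],s["ft_force"],s["torque"],s["grip_width"])
im=eyes.get_image("scene")["pixels"];cv2.imwrite("pics/scene4.png",im)
P=np.array([.503,-.0945,.07]); 
u=proj("scene",P)[0].astype(int)-[30,25];print(u)
cv2.imwrite("pics/g4.png",cv2.convertScaleAbs(cv2.resize(im[u[1]:u[1]+50,u[0]:u[0]+60],None,fx=10,fy=10,interpolation=cv2.INTER_CUBIC),alpha=1.3))
for z in(.05,.07,.0,): print(z,(proj("scene",[.503,-.0945,z])[0]-u)*10)
```

```text
[ 0.48797797 -0.09470044  0.10906804] [-0.06161094 -0.10377257 -0.02247027] [ 0.01909743  0.10636333 -0.0516118 ] 0.15617717539448167
[333 172]
0.05 [295.89863718 311.47636755]
0.07 [302.7349558  256.85452548]
0.0 [279.62611451 441.49300551]
```

View pics/g4.png

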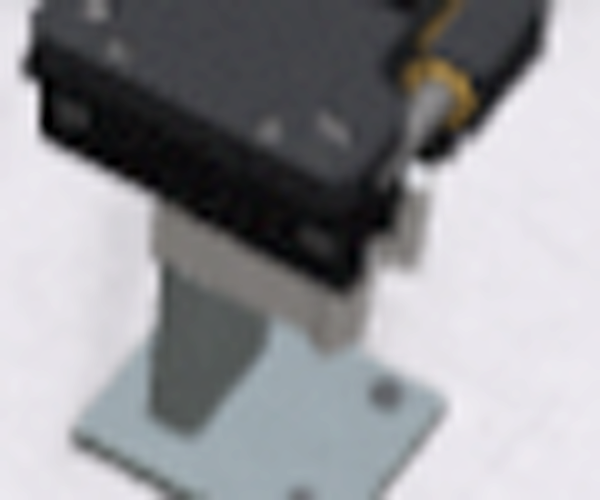

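Request:
carry_out([
  [[0.001,0,-0.001],0],
  [[0.002,0,-0.002],0],
  [[0.002,0,-0.003],0],
  [[0.002,0,-0.004],0],
  [[0.002,0,-0.005],0],
  [[0.002,0,-0.005],0],
  [[0.002,0,-0.005],0],
])

```text
time: 11.35
position: [0.49, -0.0948, 0.1044]
tool_rot: [-2.211, 2.232, -0.001]
ft_force: [-1.5, 0.8, 2.7]
grip_width: 0.161
```

Request:
carry_out([
  [[0,0,0],0],
  [[0,0,0],0],
  [[0,0,0],0],
  [[0,0,0],0],
  [[0,0,0],0],
  [[0,0,0],0],
], grip=0.2)

```text
time: 11.95
position: [0.4898, -0.0947, 0.1041]
tool_rot: [2.211, -2.232, 0.0]
ft_force: [-0.8, -0.2, -0.7]
grip_width: 0.4
```

Request:
carry_out([
  [[0,0,0.01],0],
  [[0,0,0.03],0],
  [[0,0,0.06],0],
  [[0,0,0.1],0],
  [[0,0,0.14],0],
  [[-0.02,0.02,0.17],0.1],
  [[-0.03,0.05,0.18],0.24],
  [[-0.03,0.09,0.18],0.38],
  [[-0.03,0.13,0.18],0.52],
  [[-0.03,0.16,0.18],0.66],
  [[-0.03,0.19,0.18],0.8],
  [[-0.03,0.22,0.18],0.94],
  [[-0.02,0.235,0.18],1.08],
  [[-0.01,0.235,0.18],1.22],
  [[0,0.235,0.18],1.36],
  [[0.005,0.235,0.18],1.5],
  [[0.008,0.235,0.18],1.63],
  [[0.01,0.235,0.18],1.667],
  [[0.01,0.235,0.18],1.667],
])

```text
time: 13.85
position: [0.5, 0.1403, 0.2847]
tool_rot: [-3.138, -0.137, -0.001]
ft_force: [-1.0, 0.6, 1.1]
grip_width: 0.402
```

Run:
```python
from h import *
from bench import eyes,get_state
s=get_state();print(s["position"],s["tool_rot"],s["joint_positions"])
SO=np.array([.501,-.0945,0])
o=[]
for n in("top","scene"):
    im=eyes.get_image(n)["pixels"];cv2.imwrite(f"pics/{n}5.png",im)
    u=proj(n,[.5,-.0945,.11])[0].astype(int)-25
    c=cv2.resize(im[u[1]:u[1]+50,u[0]:u[0]+50],None,fx=8,fy=8,interpolation=cv2.INTER_CUBIC)
    c=cv2.convertScaleAbs(c,alpha=1.3)
    draw(c,n,box(-.013,.013,-.007,.007,.138,.138),SO+[.002,0,0],-.01,(0,255,255),8,u)
    draw(c,n,[((0,0,.138),(0,0,.104))],SO+[.002,0,0],0,(0,255,255),8,u)
    o.append(c)
cv2.imwrite("pics/g5.png",np.hstack(o))
```

```text
[0.4999779  0.14032111 0.28465926] [-3.13845439e+00 -1.36669258e-01 -8.52632438e-04] [ 0.45538717  0.06042715 -0.8058325   1.65141762  0.0439189   1.44785203
 -0.26785895]
```

View pics/g5.png

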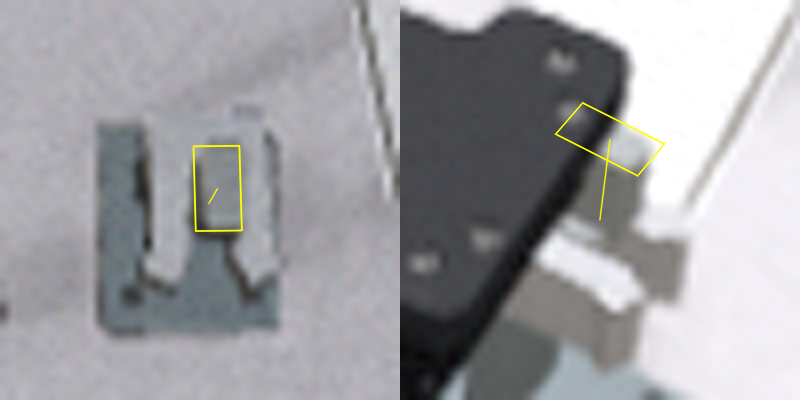

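Request:
carry_out([
  [[0.001,0.0095,-0.03],0],
  [[0.001,0.0095,-0.07],0],
  [[0.001,0.0095,-0.11],0],
  [[0.001,0.0095,-0.14],0],
  [[0.001,0.0095,-0.16],0],
  [[0.001,0.0095,-0.168],0],
  [[0.001,0.0095,-0.168],0],
  [[0.001,0.0095,-0.168],0],
])

```text
time: 14.75
position: [0.5016, 0.1501, 0.1173]
tool_rot: [-3.138, -0.136, -0.003]
ft_force: [0.1, 1.1, -0.1]
grip_width: 0.399
```

Request:
carry_out([
  [[0,0,0],0],
  [[0,0,0],0],
  [[0,0,0],0],
  [[0,0,0],0],
  [[0,0,0],0],
  [[0,0,0],0],
], grip=1, squeeze=20)

```text
time: 15.35
position: [0.5023, 0.1499, 0.1169]
tool_rot: [-3.138, -0.136, -0.005]
ft_force: [4.0, -0.4, 1.3]
grip_width: 0.174
```

Run:
```python
from h import *
for i in range(1,21):
    t=np.radians(9*i); d=R(.086)@[.055-.055*np.cos(t),0,.055*np.sin(t)]
    print([[*map(float,d.round(4))],0],end=", ")
```

```text
[[0.0007, 0.0001, 0.0086], 0], [[0.0027, 0.0002, 0.017], 0], [[0.006, 0.0005, 0.025], 0], [[0.0105, 0.0009, 0.0323], 0], [[0.016, 0.0014, 0.0389], 0], [[0.0226, 0.0019, 0.0445], 0], [[0.0299, 0.0026, 0.049], 0], [[0.0379, 0.0033, 0.0523], 0], [[0.0462, 0.004, 0.0543], 0], [[0.0548, 0.0047, 0.055], 0], [[0.0634, 0.0055, 0.0543], 0], [[0.0717, 0.0062, 0.0523], 0], [[0.0797, 0.0069, 0.049], 0], [[0.087, 0.0075, 0.0445], 0], [[0.0935, 0.0081, 0.0389], 0], [[0.0991, 0.0085, 0.0323], 0], [[0.1036, 0.0089, 0.025], 0], [[0.1069, 0.0092, 0.017], 0], [[0.1089, 0.0094, 0.0086], 0], [[0.1096, 0.0094, 0.0], 0],
```

Request:
carry_out([
  [[0.0002,0.0,0.0043],0],
  [[0.0007,0.0001,0.0086],0],
  [[0.0016,0.0001,0.0128],0],
  [[0.0027,0.0002,0.017],0],
  [[0.0042,0.0003,0.021],0],
  [[0.006,0.0005,0.025],0],
  [[0.0081,0.0007,0.0287],0],
  [[0.0105,0.0009,0.0323],0],
  [[0.016,0.0014,0.0389],0],
  [[0.0226,0.0019,0.0445],0],
  [[0.0226,0.0019,0.0445],0],
])

```text
time: 16.45
position: [0.5239, 0.1519, 0.1608]
tool_rot: [-3.138, -0.136, 0.0]
ft_force: [3.8, 0.9, -3.3]
grip_width: 0.172
```

Request:
carry_out([
  [[0.007,0.0007,0.0045],0],
  [[0.015,0.0014,0.0078],0],
  [[0.0236,0.0021,0.0098],0],
  [[0.0322,0.0028,0.0105],0],
  [[0.0408,0.0036,0.0098],0],
  [[0.0491,0.0043,0.0078],0],
  [[0.0571,0.005,0.0045],0],
  [[0.0644,0.0056,0.0],0],
  [[0.0709,0.0062,-0.0056],0],
  [[0.0765,0.0066,-0.0122],0],
  [[0.081,0.007,-0.0195],0],
  [[0.0843,0.0073,-0.0275],0],
  [[0.0863,0.0075,-0.0359],0],
  [[0.0868,0.0075,-0.04],0],
  [[0.087,0.0075,-0.0445],0],
  [[0.087,0.0075,-0.0445],0],
  [[0.087,0.0075,-0.0445],0],
])

```text
time: 18.15
position: [0.6119, 0.1598, 0.1166]
tool_rot: [-3.138, -0.137, -0.005]
ft_force: [4.3, 3.1, 5.0]
grip_width: 0.174
```

Run:
```python
from h import *
for i in range(1,21):
    t=np.radians(180-9*i); d=R(.086)@[-.055-.055*np.cos(t),0,.055*np.sin(t)]
    print([[*map(float,d.round(4))],0],end=", ")
```

```text
[[-0.0007, -0.0001, 0.0086], 0], [[-0.0027, -0.0002, 0.017], 0], [[-0.006, -0.0005, 0.025], 0], [[-0.0105, -0.0009, 0.0323], 0], [[-0.016, -0.0014, 0.0389], 0], [[-0.0226, -0.0019, 0.0445], 0], [[-0.0299, -0.0026, 0.049], 0], [[-0.0379, -0.0033, 0.0523], 0], [[-0.0462, -0.004, 0.0543], 0], [[-0.0548, -0.0047, 0.055], 0], [[-0.0634, -0.0055, 0.0543], 0], [[-0.0717, -0.0062, 0.0523], 0], [[-0.0797, -0.0069, 0.049], 0], [[-0.087, -0.0075, 0.0445], 0], [[-0.0935, -0.0081, 0.0389], 0], [[-0.0991, -0.0085, 0.0323], 0], [[-0.1036, -0.0089, 0.025], 0], [[-0.1069, -0.0092, 0.017], 0], [[-0.1089, -0.0094, 0.0086], 0], [[-0.1096, -0.0094, 0.0], 0],
```

Request:
carry_out([
  [[0,0,0],0],
  [[-0.0002,0,0.0043],0],
  [[-0.0007,-0.0001,0.0086],0],
  [[-0.0016,-0.0001,0.0128],0],
  [[-0.0027,-0.0002,0.017],0],
  [[-0.006,-0.0005,0.025],0],
  [[-0.0105,-0.0009,0.0323],0],
  [[-0.016,-0.0014,0.0389],0],
  [[-0.0226,-0.0019,0.0445],0],
  [[-0.0299,-0.0026,0.049],0],
  [[-0.0379,-0.0033,0.0523],0],
  [[-0.0462,-0.004,0.0543],0],
  [[-0.0548,-0.0047,0.055],0],
  [[-0.0634,-0.0055,0.0543],0],
  [[-0.0717,-0.0062,0.0523],0],
  [[-0.0797,-0.0069,0.049],0],
  [[-0.087,-0.0075,0.0445],0],
  [[-0.0935,-0.0081,0.0389],0],
  [[-0.0991,-0.0085,0.0323],0],
  [[-0.1036,-0.0089,0.025],0],
])

```text
time: 20.15
position: [0.5074, 0.1503, 0.1403]
tool_rot: [-3.138, -0.137, -0.004]
ft_force: [6.5, 4.1, -1.0]
grip_width: 0.176
```

Request:
carry_out([
  [[-0.0018,-0.0002,-0.004],0],
  [[-0.0033,-0.0003,-0.008],0],
  [[-0.0045,-0.0004,-0.0122],0],
  [[-0.0053,-0.0005,-0.0164],0],
  [[-0.0058,-0.0005,-0.0207],0],
  [[-0.006,-0.0005,-0.025],0],
  [[-0.006,-0.0005,-0.0265],0],
  [[-0.006,-0.0005,-0.0265],0],
  [[-0.006,-0.0005,-0.0265],0],
])

```text
time: 21.05
position: [0.5024, 0.1499, 0.1163]
tool_rot: [3.138, 0.136, 0.006]
ft_force: [1.6, 1.7, 11.7]
grip_width: 0.176
```

Against the upright stop (11.7 N upward). Release, retreat upward, and check by comparing images with the start.

Request:
carry_out([
  [[0,0,0.001],0],
  [[0,0,0.001],0],
  [[0,0,0.001],0],
  [[0,0,0.001],0],
  [[0,0,0.001],0],
  [[0,0,0.001],0],
], grip=0.1)

```text
time: 21.65
position: [0.5005, 0.1496, 0.1153]
tool_rot: [3.138, 0.137, -0.001]
ft_force: [-0.1, 0.2, -0.7]
grip_width: 0.445
```

Request:
carry_out([
  [[0,0,0.01],0],
  [[0,0,0.03],0],
  [[0,0,0.06],0],
  [[0,0,0.1],0],
  [[0,0,0.14],0],
  [[0,0,0.18],0],
  [[-0.02,0.04,0.2],0],
  [[-0.04,0.08,0.2],0],
  [[-0.06,0.12,0.2],0],
  [[-0.07,0.16,0.2],0],
  [[-0.09,0.2,0.2],0],
  [[-0.12,0.24,0.2],0],
  [[-0.15,0.27,0.2],0],
  [[-0.18,0.3,0.2],0],
  [[-0.18,0.3,0.2],0],
  [[-0.18,0.3,0.2],0],
])

```text
time: 23.25
position: [0.3196, 0.4506, 0.3163]
tool_rot: [-3.138, -0.142, -0.001]
ft_force: [1.1, 0.1, -0.6]
grip_width: 0.449
```

Run:
```python
from h import *
from bench import eyes,get_state
s=get_state();print(s["time"],s["position"],s["ft_force"],abs(s["qd"]).max())
TO=np.array([.5645,.050,0])
for n in("top","scene"):
    im=eyes.get_image(n)["pixels"];cv2.imwrite(f"pics/{n}6.png",im)
    a=cv2.imread(f"pics/{n}0.png")
    for nm,p in(("knob",[0,0,.2]),("handle",[-.055,.1,.135]),("ear",[-.05,0,.09])):
        u=proj(n,TO+R(.086)@p)[0].astype(int); h=14
        A,B=[cv2.cvtColor(i[u[1]-h:u[1]+h,u[0]-h:u[0]+h],6).astype(np.float32) for i in(a,im)]
        print(n,nm,cv2.phaseCorrelate(A,B,cv2.createHanningWindow((2*h,2*h),5)),abs(A-B).mean())
    u=proj(n,[.503,-.0945,.12])[0].astype(int);h=14
    b=cv2.imread(f"pics/{n}5.png"); A,B=[cv2.cvtColor(i[u[1]-h:u[1]+h,u[0]-h:u[0]+h],6).astype(np.float32) for i in(b,im)]
    print(n,"pin vs parked",abs(A-B).mean())
```

```text
23.25 [0.31956272 0.45060385 0.31628278] [ 1.07105533  0.11217545 -0.58249364] 0.04316560321690325
top knob ((-0.14357117196332503, -0.13834582909056614), 0.9600668944252861) 2.197704
top handle ((-0.10552283222972392, -0.07304295418757256), 1.0798990853627524) 2.6364796
top ear ((0.10449492351630418, 0.08614670593319751), 0.8910749308268229) 4.303571
top pin vs parked 8.219388
scene knob ((1.2712071916719516, -2.5633746968819544), 0.11082976659138997) 28.311224
scene handle ((-0.8575214381584839, -0.9938494889364478), 0.3243018341064453) 60.257652
scene ear ((-0.1628843423535109, -2.6738350775321855), 0.29994368116060893) 35.230865
scene pin vs parked 63.69898
```

Run:
```python
from h import *
im=cv2.imread("pics/top6.png");b=cv2.imread("pics/top5.png")
u=proj("top",[.503,-.0945,.12])[0].astype(int);h=14
A,B=[cv2.cvtColor(i[u[1]-h:u[1]+h,u[0]-h:u[0]+h],6).astype(np.float32) for i in(b,im)]
print(A.mean(),B.mean(),cv2.phaseCorrelate(A,B,cv2.createHanningWindow((28,28),5)))
np.set_printoptions(linewidth=200);print((B-A).astype(int)[::2,::2])
```

```text
108.72832 100.529335 ((0.038478401398558404, 0.07521925099807625), 1.010257232983907)
[[-10 -11  -9  -4  -5 -14 -11  -7 -10 -10 -11 -12 -10  -8]
 [-11  -5  -9 -14 -10  -4 -11  -4  -8 -14 -16 -10 -13  -9]
 [ -8  -9  -9  -9  -9 -10 -11  -9 -11  -8 -10  -4 -10  -9]
 [ -5  -8  -8  -9 -10  -9 -11 -15 -12  -4  -8 -10  -6 -11]
 [-12  -8  -4  -7  -7 -13 -12  -5  -9  -8  -8  -6 -10 -10]
 [-11  -5  -5  -6  -8  -9  -3  -5 -11 -13  -6 -10  -8  -7]
 [ -5  -9 -12  -8  -8  -9  -9 -10  -9 -10  -7  -7  -9 -10]
 [-10  -7  -5  -8  -8 -10  -5  -6  -8  -9  -8  -8 -11  -7]
 [ -5 -11  -5  -9 -12 -10  -2  -9  -8 -10  -8  -7  -9  -9]
 [ -9  -4  -9  -8  -6 -10   1  -9  -8  -9 -10  -8 -11 -10]
 [ -9 -10  -6  -5 -12  -9  -9 -10  -3  -9 -13  -8 -11  -8]
 [ -4  -8  -6 -10  -7  -6  -6  -7  -1 -12  -5 -10  -8 -10]
 [-11  -9  -4  -8 -11  -3  -9  -6  -3  -6 -10  -8  -8  -9]
 [-10  -2   0 -10  -6  -9  -6  -5  -8  -2  -6  -5 -12 -10]]
```

Request:
carry_out([
  [[0.03,-0.04,0.02],0],
  [[0.06,-0.08,0.02],0],
  [[0.09,-0.12,0.02],0],
  [[0.11,-0.165,0.02],0],
  [[0.125,-0.21,0.02],0],
  [[0.14,-0.255,0.02],0],
  [[0.15,-0.3,0.02],0],
  [[0.155,-0.345,0.02],0],
  [[0.155,-0.39,0.02],0],
  [[0.155,-0.435,0.02],0],
  [[0.15,-0.48,0.02],0],
  [[0.14,-0.525,0.02],0],
  [[0.13,-0.57,0.02],0],
  [[0.11,-0.615,0.02],0],
  [[0.09,-0.66,0.02],0],
  [[0.06,-0.7,0.02],0],
  [[0.03,-0.74,0.02],0],
  [[0.0,-0.78,0.02],0],
  [[-0.02,-0.82,0.02],0],
  [[-0.02,-0.82,0.02],0],
])

```text
time: 25.35
position: [0.2942, -0.377, 0.3353]
tool_rot: [3.138, 0.113, -0.003]
ft_force: [0.2, -0.4, 0.3]
grip_width: 0.45
```

Run:
```python
from h import *
from bench import eyes,get_state
s=get_state();print(s["time"],s["position"],s["ft_force"],abs(s["qd"]).max())
TO=np.array([.5645,.050,0]);w=cv2.createHanningWindow((28,28),5)
def cmp(t,a,b,n,p):
    u=proj(n,p)[0].astype(int);h=14
    A,B=[cv2.cvtColor(i[u[1]-h:u[1]+h,u[0]-h:u[0]+h],6).astype(np.float32) for i in(a,b)]
    print(n,t,np.round(cv2.phaseCorrelate(A,B,w)[0],2),abs(A-B).mean())
for n in("top","scene"):
    im=eyes.get_image(n)["pixels"];cv2.imwrite(f"pics/{n}7.png",im);a=cv2.imread(f"pics/{n}0.png")
    for nm,p in(("knob",[0,0,.2]),("handle",[-.055,.1,.135])): cmp(nm,a,im,n,TO+R(.086)@p)
    if n=="top": cmp("pin",cv2.imread("pics/top5.png"),im,n,[.503,-.0945,.12])
    for nm,p in(("marker",[.44,.05,0]),("dish",unp("top",225,195,0)),("tape",unp("top",224,243,0)),("vial",unp("top",340,176,0)),("plate",unp("top",397,211,0))): cmp(nm,a,im,n,p)
```

```text
25.35 [ 0.29415428 -0.37699644  0.33526867] [ 0.20750252 -0.37822206  0.25572124] 0.09646537269848733
top knob [ 0.05 -0.16] 2.5331633
top handle [-0.06  0.02] 2.9426022
top pin [-0.01  0.12] 6.702806
top marker [0.04 0.04] 2.7448978
top dish [ 0.11 -0.11] 2.6938775
top tape [-0.01 -0.12] 2.5267856
top vial [-0.03  0.11] 2.6568878
top plate [0.25 0.14] 2.6020408
scene knob [-0.06  0.04] 0.56377554
scene handle [ 0.02 -0.01] 1.0561224
scene marker [ 0.07 -0.05] 0.49362245
scene dish [ 0.12 -0.03] 0.44260204
scene tape [ 0.   -0.04] 0.4719388
scene vial [-0.1   0.05] 0.5625
scene plate [ 0.05 -0.05] 13.303572
```

```bash
python3 -c "
from bench import ticket
print(ticket.close_job())"
```

```text
the job is handed in; nothing more can be done
None
```

The job is handed in. The pin is parked in the stand's notch, and the cradle was cranked over to its upside-down stop and back to upright. It took about 25 s of the 72 s allowed, and no verdict was reported.

- **Leaning the hand:** the moves only allow turning about the vertical, so I could not lean the hand with the pin. I gripped the tab off-centre with the hand upright. I drew the pin along its 26° axis, then swung it upright against the notch's blind end at low squeeze before releasing it.
- **Pin:** the last picture I viewed, taken right after release, showed it upright in the notch, with the tab top where I predicted. At the end it had shifted by at most about 0.1 px in the top view.
- **Cradle:** at the far stop the grip height matched a half turn (TCP z 0.1166 m against 0.1169 m at the start). I did not take a picture of the bottle upside down. On the way back it met the upright stop with about 12 N. In both final views, the cradle's lid and the crank grip match the starting pictures to within 0.2 px.
- **Other things:** the marker, dish, tape, vial and well plate had shifted by 0.3 px or less, which is under 1 mm. The arm ended clear of everything.
- **Checks that disagreed:** the first final check in the scene view was spoiled by the arm blocking the camera, so I moved the arm and repeated it. The scene crop around the well plate still differs in brightness, with no shift. This is probably because the parked pin now shows in that crop. I did not re-check the pin in the scene view, because the gripper partly hid it in the earlier picture.

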